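# Find the unlatched hatch and push it open

## Task

One of the three identical tread-plate hatches on the grey service box has been unlatched so that the couplings under it can be checked. Press lightly on the round marks to find the panel that rocks, and push that one down on its marked half until it is fully open and stays so. Do not press hard, do not pull a panel up by its far half, and leave the bolts, nuts and punch lying where they are.

Things in the scene. Friction and masses are not known exactly. Their poses are not given: they have to be found in the camera images.
- service_box: grey sheet-steel service box bolted to the job, 176 x 360 x 80 mm (x, y, z), fixed. Origin: centre of its underside, on the work surface; x axis points to its rear ledge (away from the robot), y along its length, z up. Its top carries three identical hatches in a row and, behind them, a flat ledge 40 mm deep at 80 mm height.
- hatch_1: a hatch (the three swap places in the row, 115 mm apart): fixed open cell 129 x 115 mm, 80 high, inner floor at 5 mm, two brass couplings 31 mm high in its rear half. Origin: centre of its underside, below the pivot line; axes as the box's. Its steel tread panel_1, 111 x 99 x 4 mm, lies flush with the rim and tips like a see-saw about a line along y through its middle at z = 78 mm.
- mark_1 (a point): centre of the round press mark (28 mm) on the upper face of panel_1, on its near half, 33 mm from the pivot line; it moves with the panel, 80 mm above the work surface when shut. Pressed there the near half goes down into the cell and the far half comes up.
- panel_1 (a joint): tilt of panel_1: 0 = shut, grows as the near half goes down. Exactly one of the three is unlatched: it rocks under 2 to 3 N on its mark, stays where it is left and stops at 0.9 (fully open, near edge 43 mm down). A latched one gives springily up to 0.1 (3 mm at the mark, 15 N), no farther, and comes back to 0.
- hatch_2: a hatch (the three swap places in the row, 115 mm apart): fixed open cell 129 x 115 mm, 80 high, inner floor at 5 mm, two brass couplings 31 mm high in its rear half. Origin: centre of its underside, below the pivot line; axes as the box's. Its steel tread panel_2, 111 x 99 x 4 mm, lies flush with the rim and tips like a see-saw about a line along y through its middle at z = 78 mm.
- mark_2 (a point): centre of the round press mark (28 mm) on the upper face of panel_2, on its near half, 33 mm from the pivot line; it moves with the panel, 80 mm above the work surface when shut. Pressed there the near half goes down into the cell and the far half comes up.
- panel_2 (a joint): tilt of panel_2: 0 = shut, grows as the near half goes down. Exactly one of the three is unlatched: it rocks under 2 to 3 N on its mark, stays where it is left and stops at 0.9 (fully open, near edge 43 mm down). A latched one gives springily up to 0.1 (3 mm at the mark, 15 N), no farther, and comes back to 0.
- hatch_3: a hatch (the three swap places in the row, 115 mm apart): fixed open cell 129 x 115 mm, 80 high, inner floor at 5 mm, two brass couplings 31 mm high in its rear half. Origin: centre of its underside, below the pivot line; axes as the box's. Its steel tread panel_3, 111 x 99 x 4 mm, lies flush with the rim and tips like a see-saw about a line along y through its middle at z = 78 mm.
- mark_3 (a point): centre of the round press mark (28 mm) on the upper face of panel_3, on its near half, 33 mm from the pivot line; it moves with the panel, 80 mm above the work surface when shut. Pressed there the near half goes down into the cell and the far half comes up.
- panel_3 (a joint): tilt of panel_3: 0 = shut, grows as the near half goes down. Exactly one of the three is unlatched: it rocks under 2 to 3 N on its mark, stays where it is left and stops at 0.9 (fully open, near edge 43 mm down). A latched one gives springily up to 0.1 (3 mm at the mark, 15 N), no farther, and comes back to 0.
- centre_punch: steel centre punch, 12 x 116 x 12 mm, lying loose on the rear ledge of the box; origin at the centre of its underside. Bystander, leave alone.
- nut_m12_2: M12 nut, 22 x 19 x 10 mm, lying loose on the rear ledge of the box; origin at the centre of its underside. Bystander, leave alone.
- bolt_m12_1: M12 hex bolt 19 x 55 x 22 mm, lying loose on the work surface to the right of the box; origin at the centre of its underside. Bystander, leave alone.
- bolt_m12_2: M12 hex bolt 22 x 19 x 58 mm, standing on its head loose on the work surface to the right of the box; origin at the centre of its underside. Bystander, leave alone.
- nut_m12_1: M12 nut, 22 x 19 x 10 mm, lying loose on the work surface to the right of the box; origin at the centre of its underside. Bystander, leave alone.
- nut_m12_3: M12 nut, 22 x 19 x 10 mm, lying loose on the work surface to the right of the box; origin at the centre of its underside. Bystander, leave alone.

How it is judged:
At the end, for the whole second after the job is handed in: The unlatched panel stands open at rest (tilt over 0.7 of 0.9 rad), the other two are shut (tilt under 0.05 rad), and every loose bolt, nut and the punch is within 15 mm of where it lay (((value of joint panel_1 above 0.7 rad and value of joint each of panel_2, panel_3 below 0.05 rad) or (value of joint panel_2 above 0.7 rad and value of joint each of panel_1, panel_3 below 0.05 rad) or (value of joint panel_3 above 0.7 rad and value of joint each of panel_1, panel_2 below 0.05 rad)) and velocity of joint panel_1 between -0.05 and 0.05 rad/s and velocity of joint panel_2 between -0.05 and 0.05 rad/s and velocity of joint panel_3 between -0.05 and 0.05 rad/s and distance of each of centre_punch, nut_m12_2, bolt_m12_1, bolt_m12_2, nut_m12_1, nut_m12_3 from where it was at the start of the episode below 0.015 m); the robot touches nothing.
It fails at once if a hatch is pressed hard: more than 40 N (contact force between anything else and hatch_1 above 40 N or contact force between anything else and hatch_2 above 40 N or contact force between anything else and hatch_3 above 40 N).
It fails at once if the panel is pulled up by its far half (touched with the grasp point more than 20 mm beyond the pivot line while the panel is tilted) instead of being pushed down on the near half ((value of joint panel_1 above 0.15 rad and contact force between the fingers and hatch_1 above 0.5 N and x of the grasp point in the frame of hatch_1 above 0.02 m and y of the grasp point in the frame of hatch_1 between -0.055 and 0.055 m) or (value of joint panel_2 above 0.15 rad and contact force between the fingers and hatch_2 above 0.5 N and x of the grasp point in the frame of hatch_2 above 0.02 m and y of the grasp point in the frame of hatch_2 between -0.055 and 0.055 m) or (value of joint panel_3 above 0.15 rad and contact force between the fingers and hatch_3 above 0.5 N and x of the grasp point in the frame of hatch_3 above 0.02 m and y of the grasp point in the frame of hatch_3 between -0.055 and 0.055 m)).
It fails at once if a bystander is lifted or moved by more than 15 mm (distance of any of centre_punch, nut_m12_2, bolt_m12_1, bolt_m12_2, nut_m12_1, nut_m12_3 from where it was at the start of the episode above 0.015 m).
It also fails if it takes over 48 s, if anything falls off the work surface, if the arm or the gripper's body presses on something with over 40 N, if the wrist force passes 120 N, or if a joint passes its speed limit or range.

## Robot

A 7-joint arm with a two-finger parallel gripper is mounted at the origin on a cart in front of the work surface, level with it; the furniture and walls round the work are solid. World frame = base frame: x ahead of the robot, y to its left, z up, the work surface at z = 0. Lengths are in m, angles in rad, forces in N, time in s.
With the tool pointing down it reaches from about 0.4 to 0.875 m from the base axis. Payload 19.3 kg.
Tool frame: the origin (TCP) lies between the finger pads; the fingertips stand 19 mm ahead of it and the grasp point (between the pads) is the TCP; z points along the fingers, y is the direction in which the jaws open and shut (so a half turn about z gives the same grasp; the last joint's range is limited). The gripper opens to 85 mm and grips with 20 to 120 N. Pads are 22 mm wide; open, the fingers measure 114 mm over their backs; the gripper's body (76 mm by 85 mm) begins 54 mm behind the grasp point. The pads swing forward as they close: fully open they stand 13 mm farther back than shut.
Start: joints at [1.034, 0.521, -0.036, 1.599, 0.021, 1.021, -0.113], TCP at [0.281, -0.558, 0.25] pointing down, gripper open.
Joint ranges: [-2.91, 2.91], [-0.3, 2.13], [-1.5, 1.42], [0.17, 2.43], [-1.26, 4.41], [0.16, 1.93], [-2.52, 2.52]. Speed limits (rad/s): [1.89, 1.89, 2.39, 2.39, 3.01, 3.01, 3.01].

## Interface

Orientations are given as [roll, pitch, yaw] about the fixed x, y, z axes, in that order (R = Rz(yaw) Ry(pitch) Rx(roll)).
In Python, from workcell import status, imaging, bot gives the robot as it stands.
- The arm moves only by the shell command python3 -m handwheel 'ROWS' [FORCE]. ROWS is JSON, a list of rows, each an object with "offset": the shift along the tool's x, y, z in mm, a list of three; "rot": the turn, a rotation vector about the tool's x, y, z in degrees, a list of three; "claw": the opening, from -1 (shut) to 1 (fully open). A call has 1 to 12 rows; each row shifts and turns the commanded pose from where the row before left it, along the tool's axes as they then stand; what a row does not reach is not made up. A row lasts 1/10 s, in which the tool goes at most 50 mm and 8.59 degrees, less where a joint would pass 70% of its speed; a pose out of reach is approached as far as the arm can. A call is refused whole if a number of a shift passes 50 or a number of a turn 8.59, either way. A call with a gripper value outside its range is refused whole. The fingers move at their own pace and stop on an object; FORCE is the grip in N (left out, the last holds). Time passes only in rows, so rows that do not move let the fingers close. It gives the time, the measured TCP pose, the force and the opening at its end, in the units of the state.
- status.observe(): the state, without advancing time (a new reading comes with each control period).
- imaging.grab_frame(name): name is "side" or "top" or "wrist"; returns a dict with "color" (420x560x3 uint8, red, green, blue), "range_z" (420x560 float32, m along the optical axis (not along the pixel's ray), 0 where there is no reading), "fx", "fy", "cx", "cy" (pixels), "distortion" ([k1, k2, p1, p2, k3] as OpenCV has them; the pictures are not rectified), "camera_from_world" (4x4, takes a point from world to camera coordinates). Camera axes: x right, y down, z forward; pixel columns grow to the right and rows downward; lengths in m; the calibration is good to about 2 mm. A picture is of the moment at which its call begins.
- bot.job_done(): hands the job in, once; it reports no verdict.
Trained networks look in the newest picture that a camera, given by its name, has taken for a name from the list of things; names that differ only in an ending like _2 or _b are one class to them, and where a whole thing is asked for, a point or a joint stands for the part that bears it (a point fixed in the world has none). Each returns a list of dicts, best first, with "conf" (0 to 1); they miss things now and then, are a little off and sometimes report something else, mostly with a low value. They report only what shows in the picture. A call takes as long as a camera call.
- imaging.regions_of(thing, camera): "region" (420x560 bool, what is visible of it) and "box" ([centre column, centre row, width, height] in pixels, round what is visible of it).
- imaging.mark_of(thing, camera): "uv" ([column, row] in pixels: a listed point, or the origin of a listed thing).
The state is a dict: "clock": time; "qpos": joint angles; "qd": joint speeds; "joint_efforts": joint torques, N m; "position": TCP position; "tool_rot": TCP orientation; "force": force on the tool from outside, world axes, zero at the start; "moment": the same for the moment, N m; "grip_width": finger opening in m.
Only numpy, scipy, OpenCV 4.12 (cv2) and the standard library are available. Lean on these libraries where they do the work, as an engineer would, in place of code of your own. Each camera call takes 0.05 s, during which the arm holds its last target.

## Working session

There is one attempt and no reset: what is moved stays moved. The work goes in short steps, Python scripts to look and compute and a shell command to move; the robot and the scene stay as the last step left them, time stands still between calls to the robot, and variables do not carry over. Pictures are saved under pics/ and viewed, and the job is handed in when it is done.

```bash
ls; mkdir -p pics
cat > h.py <<'E'
import numpy as np, cv2
from workcell import status, imaging, bot
def world(f,u,v,z=None):
    K=np.array([[f['fx'],0,f['cx']],[0,f['fy'],f['cy']],[0,0,1.]])
    n=cv2.undistortPoints(np.array([[[u,v]]],float),K,np.array(f['distortion'],float))[0,0]
    T=np.linalg.inv(f['camera_from_world'])
    d=T[:3,:3]@np.array([n[0],n[1],1.]);o=T[:3,3]
    if z is None: s=f['range_z'][int(round(v)),int(round(u))]
    else: s=(z-o[2])/d[2]
    return o+s*d
def save(f,n): cv2.imwrite('pics/'+n,f['color'][:,:,::-1])
E
python3 - <<'E'
from h import *
s=status.observe();print(s)
for c in ['top','side']:
    f=imaging.grab_frame(c);save(f,c+'0.png')
    for m in ['mark_1','hatch_1','service_box','centre_punch','nut_m12_1','bolt_m12_1']:
        for r in imaging.mark_of(m,c):
            u,v=r['uv'];print(c,m,np.round(r['uv']),round(r['conf'],2),world(f,u,v).round(3), world(f,u,v,.08).round(3))
E
```

```text
pics
{'clock': 0.0, 'qpos': array([ 1.03374153,  0.52205482, -0.03633389,  1.60000277,  0.02121049,
        1.02114523, -0.11280041]), 'qd': array([-0.00233497, -0.00049352, -0.00045723,  0.00035938, -0.00111908,
        0.00063601, -0.0009134 ]), 'joint_efforts': array([-3.01493848e-03, -9.27135587e+01,  1.97840519e+00, -3.69940174e+01,
        1.76974945e-02,  8.25312920e-03, -4.16016746e-05]), 'position': array([ 0.28111763, -0.55783676,  0.24970211]), 'tool_rot': array([-3.14037157e+00,  9.50871890e-05,  4.66855492e-01]), 'force': array([-0.43052778, -0.6038492 , -0.19163612]), 'moment': array([-0.03859707,  0.01593133,  0.00407613]), 'grip_width': 0.08530240330677874}
top mark_1 [294. 222.] 0.7 [0.485 0.072 0.081] [0.485 0.072 0.08 ]
top mark_1 [176. 198.] 0.61 [0.537 0.299 0.081] [0.537 0.3   0.08 ]
top mark_1 [235. 210.] 0.57 [0.51  0.185 0.08 ] [0.51  0.185 0.08 ]
top hatch_1 [295. 210.] 0.93 [0.509 0.069 0.079] [0.509 0.069 0.08 ]
top hatch_1 [189. 190.] 0.9 [0.552 0.276 0.078] [0.552 0.275 0.08 ]
top hatch_1 [242. 200.] 0.69 [0.53  0.172 0.082] [0.53  0.172 0.08 ]
top hatch
[... 1052 characters left out ...]
92] [0.658 0.257 0.08 ]
side centre_punch [211. 255.] 0.79 [0.648 0.268 0.091] [0.652 0.255 0.08 ]
side centre_punch [238. 215.] 0.41 [0.621 0.1   0.08 ] [0.621 0.1   0.08 ]
side nut_m12_1 [340. 190.] 0.57 [ 0.381 -0.14   0.008] [ 0.381 -0.031  0.08 ]
side nut_m12_1 [329. 198.] 0.54 [ 0.409 -0.088  0.015] [0.406 0.007 0.08 ]
side nut_m12_1 [240. 212.] 0.5 [0.617 0.101 0.089] [0.62  0.089 0.08 ]
side nut_m12_1 [296. 195.] 0.45 [ 0.502 -0.115  0.001] [0.49  0.002 0.08 ]
side bolt_m12_1 [328. 200.] 0.65 [ 0.411 -0.104 -0.002] [0.407 0.016 0.08 ]
side bolt_m12_1 [314. 187.] 0.43 [ 0.453 -0.159  0.003] [ 0.446 -0.041  0.08 ]
side bolt_m12_1 [294. 209.] 0.32 [0.489 0.066 0.083] [0.489 0.062 0.08 ]
```

View pics/top0.png

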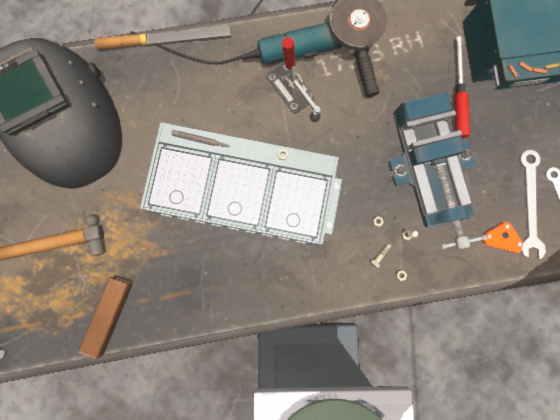

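View pics/side0.png

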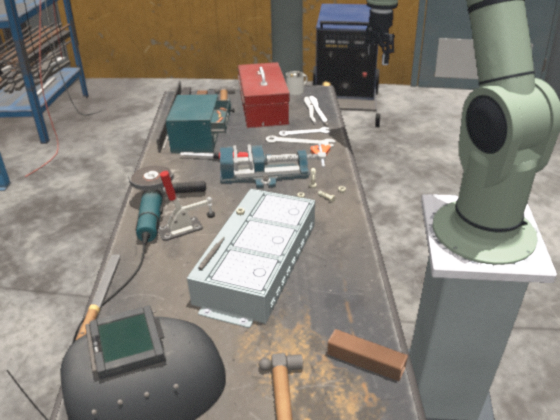

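The top view shows the three round marks at (176,197), (235,209) and (293,220), on the side nearer the robot. The punch and one nut are on the rear ledge, and the loose bolts and nuts lie right of the box at about (376–404, 220–275). The box yaw comes out at about -12.7°. I'll move over the right-hand mark with the fingers shut.

```bash
python3 -m handwheel '[{"offset":[33,-33,0],"rot":[0,0,0],"claw":-1},{"offset":[33,-33,0],"rot":[0,0,0],"claw":-1},{"offset":[33,-33,0],"rot":[0,0,0],"claw":-1},{"offset":[33,-33,0],"rot":[0,0,0],"claw":-1},{"offset":[33,-33,0],"rot":[0,0,0],"claw":-1},{"offset":[33,-33,0],"rot":[0,0,0],"claw":-1},{"offset":[33,-33,0],"rot":[0,0,0],"claw":-1},{"offset":[33,-33,0],"rot":[0,0,0],"claw":-1},{"offset":[33,-33,0],"rot":[0,0,0],"claw":-1},{"offset":[33,-33,0],"rot":[0,0,0],"claw":-1}]' 30
cat > d.py <<'E'
from h import *
from scipy.spatial.transform import Rotation as R
import sys
s=status.observe();p=s['position'];r=R.from_euler('xyz',s['tool_rot'])
t=np.array([float(a) for a in sys.argv[1:4]])
print('t',round(s['clock'],2),'pos',p.round(4),'rpy',s['tool_rot'].round(3),'F',s['force'].round(2),'w',s['grip_width'])
print('need mm tool',(r.inv().apply(t-p)*1000).round(1),'rotvec deg',np.degrees((r.inv()*R.from_euler('xyz',[np.pi,0,-.222])).as_rotvec()).round(1),'q',s['qpos'].round(2))
E
python3 d.py .486 .073 .2
```

```text
clock: 1.7
position: [0.4277, -0.1131, 0.2506]
tool_rot: [3.141, -0.0, 0.467]
force: [1.3, -0.8, -0.3]
grip_width: 0.0002
t 1.7 pos [ 0.4277 -0.1131  0.2506] rpy [ 3.141 -0.     0.467] F [ 1.26 -0.83 -0.29] w 0.00020712612375014386
need mm tool [ 135.7 -140.1   50.6] rotvec deg [ 0.  -0.  39.5] q [ 0.32  0.24 -0.24  2.05  0.07  0.86 -1.06]
```

```bash
python3 -m handwheel '[{"offset":[34,-35,0],"rot":[0,0,0],"claw":-1},{"offset":[34,-35,0],"rot":[0,0,0],"claw":-1},{"offset":[34,-35,0],"rot":[0,0,0],"claw":-1},{"offset":[34,-35,0],"rot":[0,0,0],"claw":-1},{"offset":[0,0,10],"rot":[0,0,8],"claw":-1},{"offset":[0,0,10],"rot":[0,0,8],"claw":-1},{"offset":[0,0,10],"rot":[0,0,8],"claw":-1},{"offset":[0,0,10],"rot":[0,0,8],"claw":-1},{"offset":[0,0,10],"rot":[0,0,7.5],"claw":-1},{"offset":[0,0,0],"rot":[0,0,0],"claw":-1}]'
python3 d.py .486 .073 .11
python3 - <<'E'
from h import *
f=imaging.grab_frame('wrist');save(f,'w0.png')
T=np.linalg.inv(f['camera_from_world']);print(T.round(3))
for r in imaging.mark_of('mark_1','wrist'):
    u,v=r['uv'];print(np.round(r['uv']),round(r['conf'],2),world(f,u,v).round(3),world(f,u,v,.08).round(3))
E
```

```text
clock: 2.7
position: [0.4854, 0.0713, 0.1995]
tool_rot: [3.141, 0.001, -0.225]
force: [0.2, -0.3, 0.5]
grip_width: 0.0
t 2.7 pos [0.4854 0.0713 0.1995] rpy [ 3.141e+00  1.000e-03 -2.250e-01] F [ 0.24 -0.26  0.55] w 4.001148206412814e-05
need mm tool [ 0.3 -1.9 89.5] rotvec deg [ 0.   0.1 -0.2] q [-0.14  0.38 -0.17  1.99  0.09  0.78 -2.15]
[[-0.224 -0.935 -0.275  0.556]
 [-0.975  0.215  0.063  0.055]
 [ 0.     0.282 -0.959  0.323]
 [ 0.     0.     0.     1.   ]]
[106. 196.] 0.64 [0.515 0.186 0.081] [0.515 0.187 0.08 ]
[272. 194.] 0.6 [0.49  0.075 0.081] [0.49  0.075 0.08 ]
[141. 134.] 0.21 [0.549 0.149 0.08 ] [0.549 0.149 0.08 ]
```

View pics/w0.png

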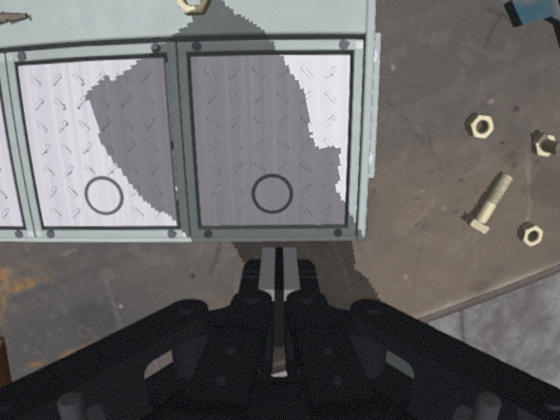

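The wrist view shows the right mark at (272,194) and the middle mark at (104,195). Both match the top-view estimates within 4 mm. I'll descend to just above the right mark.

```bash
python3 -m handwheel '[{"offset":[2,-3,30],"rot":[0,0,0],"claw":-1},{"offset":[0,0,30],"rot":[0,0,0],"claw":-1},{"offset":[0,0,30],"rot":[0,0,0],"claw":-1},{"offset":[0,0,3],"rot":[0,0,0],"claw":-1},{"offset":[0,0,0],"rot":[0,0,0],"claw":-1},{"offset":[0,0,0],"rot":[0,0,0],"claw":-1}]'
for i in 1 2 3; do python3 -c "
from workcell import status
s=status.observe();print(s['clock'],s['force'].round(2),s['position'].round(4))"; done
```

```text
clock: 3.4
position: [0.4893, 0.0739, 0.1088]
tool_rot: [-3.141, -0.002, -0.222]
force: [0.8, -0.6, 0.3]
grip_width: -0.0004
3.4 [ 0.83 -0.63  0.32] [0.4893 0.0739 0.1088]
3.4 [ 0.83 -0.63  0.32] [0.4893 0.0739 0.1088]
3.4 [ 0.83 -0.63  0.32] [0.4893 0.0739 0.1088]
```

```bash
for i in 1; do :; done
python3 -m handwheel '[{"offset":[0,0,2],"rot":[0,0,0],"claw":-1},{"offset":[0,0,2],"rot":[0,0,0],"claw":-1},{"offset":[0,0,2],"rot":[0,0,0],"claw":-1},{"offset":[0,0,0],"rot":[0,0,0],"claw":-1},{"offset":[0,0,0],"rot":[0,0,0],"claw":-1}]'
python3 -m handwheel '[{"offset":[0,0,1],"rot":[0,0,0],"claw":-1},{"offset":[0,0,0],"rot":[0,0,0],"claw":-1},{"offset":[0,0,0],"rot":[0,0,0],"claw":-1}]'
```

```text
clock: 3.9
position: [0.4885, 0.0738, 0.1013]
tool_rot: [3.142, 0.0, -0.223]
force: [0.3, 0.6, -0.3]
grip_width: 0.0002
clock: 4.2
position: [0.4885, 0.0738, 0.1003]
tool_rot: [-3.142, 0.0, -0.223]
force: [-0.6, 0.2, 0.3]
grip_width: -0.0002
```

```bash
python3 -m handwheel '[{"offset":[0,0,1],"rot":[0,0,0],"claw":-1},{"offset":[0,0,0],"rot":[0,0,0],"claw":-1},{"offset":[0,0,0],"rot":[0,0,0],"claw":-1}]'
python3 -m handwheel '[{"offset":[0,0,1],"rot":[0,0,0],"claw":-1},{"offset":[0,0,0],"rot":[0,0,0],"claw":-1},{"offset":[0,0,0],"rot":[0,0,0],"claw":-1}]'
```

```text
clock: 4.5
position: [0.4885, 0.0738, 0.0993]
tool_rot: [3.142, 0.0, -0.223]
force: [-0.0, -0.3, -0.5]
grip_width: -0.0001
clock: 4.8
position: [0.4885, 0.0738, 0.0984]
tool_rot: [-3.142, -0.0, -0.223]
force: [-1.5, -0.4, 3.6]
grip_width: -0.0
```

```bash
python3 -m handwheel '[{"offset":[0,0,1],"rot":[0,0,0],"claw":-1},{"offset":[0,0,0],"rot":[0,0,0],"claw":-1},{"offset":[0,0,0],"rot":[0,0,0],"claw":-1}]'
```

```text
clock: 5.1
position: [0.4885, 0.0738, 0.0975]
tool_rot: [-3.142, -0.0, -0.223]
force: [-2.7, 0.7, 8.9]
grip_width: -0.0001
```

The force rises about 5 N per mm (3.6 N, then 8.9 N), so the right panel is latched. I'll lift and go to the middle one, 115 mm along the row.

```bash
python3 -m handwheel '[{"offset":[0,0,-10],"rot":[0,0,0],"claw":-1},{"offset":[0,0,-10],"rot":[0,0,0],"claw":-1},{"offset":[0,-40,0],"rot":[0,0,0],"claw":-1},{"offset":[0,-40,0],"rot":[0,0,0],"claw":-1},{"offset":[0,-35,0],"rot":[0,0,0],"claw":-1},{"offset":[0,0,0],"rot":[0,0,0],"claw":-1},{"offset":[0,0,10],"rot":[0,0,0],"claw":-1},{"offset":[0,0,6],"rot":[0,0,0],"claw":-1},{"offset":[0,0,0],"rot":[0,0,0],"claw":-1},{"offset":[0,0,0],"rot":[0,0,0],"claw":-1}]'
python3 d.py .5138 .186 .0985
```

```text
clock: 6.1
position: [0.5138, 0.185, 0.1012]
tool_rot: [3.141, 0.0, -0.224]
force: [0.1, -0.4, 0.7]
grip_width: 0.0004
t 6.1 pos [0.5138 0.185  0.1012] rpy [ 3.141  0.    -0.224] F [ 0.13 -0.39  0.66] w 0.00038289024934193175
need mm tool [-0.3 -0.9  2.7] rotvec deg [ 0.   0.  -0.1] q [-0.36  0.61 -0.13  1.92  0.13  0.62 -2.37]
```

```bash
python3 -m handwheel '[{"offset":[0,0,2],"rot":[0,0,0],"claw":-1},{"offset":[0,0,0],"rot":[0,0,0],"claw":-1},{"offset":[0,0,0],"rot":[0,0,0],"claw":-1}]'
python3 -m handwheel '[{"offset":[0,0,1],"rot":[0,0,0],"claw":-1},{"offset":[0,0,0],"rot":[0,0,0],"claw":-1},{"offset":[0,0,0],"rot":[0,0,0],"claw":-1}]'
python3 -m handwheel '[{"offset":[0,0,1],"rot":[0,0,0],"claw":-1},{"offset":[0,0,0],"rot":[0,0,0],"claw":-1},{"offset":[0,0,0],"rot":[0,0,0],"claw":-1}]'
```

```text
clock: 6.4
position: [0.514, 0.1858, 0.0994]
tool_rot: [-3.142, -0.0, -0.223]
force: [0.4, 0.3, -0.2]
grip_width: 0.0002
clock: 6.7
position: [0.514, 0.186, 0.0984]
tool_rot: [-3.141, -0.0, -0.223]
force: [0.9, 0.2, 0.6]
grip_width: 0.0002
clock: 7.0
position: [0.5139, 0.1859, 0.0973]
tool_rot: [-3.142, 0.0, -0.223]
force: [1.8, -0.1, 1.5]
grip_width: -0.0001
```

```bash
python3 -m handwheel '[{"offset":[0,0,1],"rot":[0,0,0],"claw":-1},{"offset":[0,0,0],"rot":[0,0,0],"claw":-1},{"offset":[0,0,0],"rot":[0,0,0],"claw":-1}]'
python3 -m handwheel '[{"offset":[0,0,1],"rot":[0,0,0],"claw":-1},{"offset":[0,0,0],"rot":[0,0,0],"claw":-1},{"offset":[0,0,0],"rot":[0,0,0],"claw":-1}]'
```

```text
clock: 7.3
position: [0.5139, 0.1859, 0.0963]
tool_rot: [-3.142, 0.0, -0.223]
force: [-0.1, 0.7, 0.1]
grip_width: -0.0
clock: 7.6
position: [0.5139, 0.1859, 0.0953]
tool_rot: [-3.142, 0.0, -0.223]
force: [1.2, -0.6, -0.0]
grip_width: 0.0001
```

```bash
python3 -m handwheel '[{"offset":[0,0,1],"rot":[0,0,0],"claw":-1},{"offset":[0,0,1],"rot":[0,0,0],"claw":-1},{"offset":[0,0,0],"rot":[0,0,0],"claw":-1}]'
python3 -m handwheel '[{"offset":[0,0,1],"rot":[0,0,0],"claw":-1},{"offset":[0,0,1],"rot":[0,0,0],"claw":-1},{"offset":[0,0,0],"rot":[0,0,0],"claw":-1}]'
python3 - <<'E'
from h import *
for c in ['wrist','side']:
    f=imaging.grab_frame(c);save(f,c+'1.png')
E
```

```text
clock: 7.9
position: [0.5139, 0.1859, 0.0932]
tool_rot: [-3.142, -0.0, -0.223]
force: [0.6, 1.2, 0.6]
grip_width: 0.0001
clock: 8.2
position: [0.5138, 0.186, 0.0912]
tool_rot: [3.142, 0.0, -0.223]
force: [-0.7, -0.5, 0.5]
grip_width: -0.0002
```

View pics/wrist1.png

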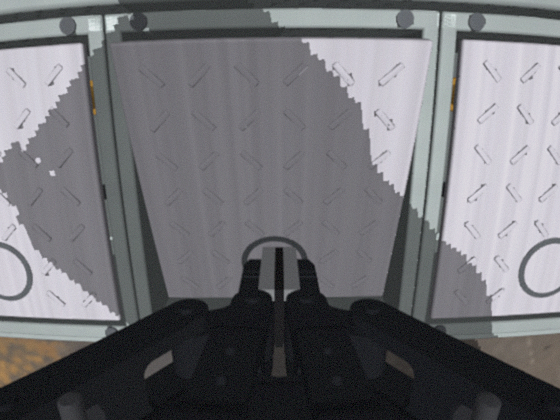

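View pics/side1.png

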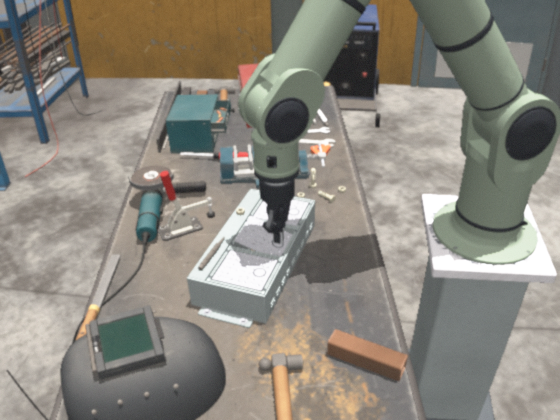

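The middle panel is the free one: the wrist view shows its near half sunk and its far edge raised, the tips are on the near side of the mark at about (280,270), and the force is near 0. I'll keep pushing it down.

```bash
python3 -m handwheel '[{"offset":[0,0,2],"rot":[0,0,0],"claw":-1},{"offset":[0,0,2],"rot":[0,0,0],"claw":-1},{"offset":[0,0,2],"rot":[0,0,0],"claw":-1},{"offset":[0,0,0],"rot":[0,0,0],"claw":-1}]'
python3 -m handwheel '[{"offset":[0,0,2],"rot":[0,0,0],"claw":-1},{"offset":[0,0,2],"rot":[0,0,0],"claw":-1},{"offset":[0,0,2],"rot":[0,0,0],"claw":-1},{"offset":[0,0,0],"rot":[0,0,0],"claw":-1}]'
cat > tilt.py <<'E'
from h import *
import sys
f=imaging.grab_frame('wrist');save(f,sys.argv[1])
h,w=f['range_z'].shape
# hatch frame: pivot = mark B + 33mm along box x
y=-.223; B=np.array([.5139,.186,0]); ex=np.array([np.cos(y),np.sin(y),0]);ey=np.array([-ex[1],ex[0],0])
o=B+.033*ex
P=np.array([[*( (lambda q:[(q-o)@ex,(q-o)@ey,q[2]])(world(f,u,v)))] for v in range(0,h,4) for u in range(0,w,4) if f['range_z'][v,u]>0])
m=(abs(P[:,1])<.045)&(P[:,0]>.005)&(P[:,0]<.05)&(P[:,2]>.082)&(P[:,2]<.14)
Q=P[m];print(len(Q))
if len(Q)>10:
    a=np.polyfit(Q[:,0],Q[:,2],1);print('tilt',np.arctan(a[0]),a, 'top z',Q[:,2].max(), 'x',Q[:,0].max())
E
python3 tilt.py w2.png
```

```text
clock: 8.7
position: [0.5137, 0.1859, 0.0849]
tool_rot: [3.141, 0.001, -0.223]
force: [-0.4, -0.2, -0.0]
grip_width: 0.0001
clock: 9.1
position: [0.5137, 0.1859, 0.0789]
tool_rot: [3.141, 0.001, -0.223]
force: [-0.5, -0.7, 0.3]
grip_width: -0.0
2819
tilt 0.6597751783683944 [0.77574474 0.08007046] top z 0.11571167965139673 x 0.04584691129380712
```

View pics/w2.png

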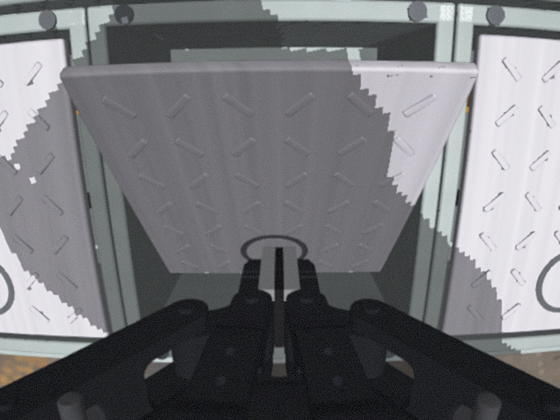

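Tilt is about 0.66, measured from the wrist depth image, and the panel is still following the tip. I'll finish in small steps.

```bash
python3 -m handwheel '[{"offset":[0,0,1.5],"rot":[0,0,0],"claw":-1},{"offset":[0,0,1.5],"rot":[0,0,0],"claw":-1},{"offset":[0,0,1.5],"rot":[0,0,0],"claw":-1},{"offset":[0,0,1.5],"rot":[0,0,0],"claw":-1},{"offset":[0,0,0],"rot":[0,0,0],"claw":-1}]'
python3 -m handwheel '[{"offset":[0,0,1],"rot":[0,0,0],"claw":-1},{"offset":[0,0,1],"rot":[0,0,0],"claw":-1},{"offset":[0,0,0],"rot":[0,0,0],"claw":-1}]'
python3 -m handwheel '[{"offset":[0,0,1],"rot":[0,0,0],"claw":-1},{"offset":[0,0,0],"rot":[0,0,0],"claw":-1}]'
python3 tilt.py w3.png
```

```text
clock: 9.65
position: [0.5138, 0.1859, 0.073]
tool_rot: [3.141, 0.0, -0.223]
force: [-1.3, 0.0, 0.2]
grip_width: -0.0003
clock: 9.95
position: [0.5138, 0.1859, 0.0712]
tool_rot: [3.142, 0.0, -0.223]
force: [-0.3, 0.5, 0.8]
grip_width: -0.0002
clock: 10.15
position: [0.5138, 0.1859, 0.0702]
tool_rot: [3.142, 0.0, -0.223]
force: [0.1, 0.2, 1.0]
grip_width: -0.0001
2693
tilt 0.8414939247295765 [1.11899127 0.08072695] top z 0.12338579296612112 x 0.038581793785920374
```

View pics/w3.png

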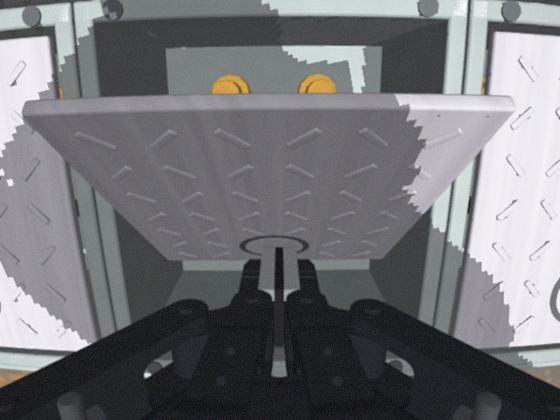

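Tilt is about 0.84 and the couplings show at (230,85) and (318,85). I'll take half-millimetre steps towards the stop, watching the force.

```bash
for k in 1; do python3 -m handwheel '[{"offset":[0,0,0.5],"rot":[0,0,0],"claw":-1},{"offset":[0,0,0],"rot":[0,0,0],"claw":-1}]'; done
python3 -m handwheel '[{"offset":[0,0,0.5],"rot":[0,0,0],"claw":-1},{"offset":[0,0,0],"rot":[0,0,0],"claw":-1}]'
```

```text
clock: 10.4
position: [0.5139, 0.186, 0.0698]
tool_rot: [-3.142, 0.0, -0.223]
force: [-0.2, 0.3, 1.9]
grip_width: 0.0
clock: 10.6
position: [0.5139, 0.1859, 0.0693]
tool_rot: [-3.142, -0.0, -0.223]
force: [-0.2, -0.4, 1.8]
grip_width: 0.0003
```

```bash
python3 -m handwheel '[{"offset":[0,0,0.5],"rot":[0,0,0],"claw":-1},{"offset":[0,0,0],"rot":[0,0,0],"claw":-1}]'; python3 tilt.py w4.png
```

```text
clock: 10.8
position: [0.5139, 0.1859, 0.0687]
tool_rot: [3.142, 0.0, -0.223]
force: [-0.2, -0.1, 0.6]
grip_width: 0.0005
2695
tilt 0.861828699705028 [1.16586101 0.08108312] top z 0.12437303370776312 x 0.03763381913493938
```

```bash
python3 -m handwheel '[{"offset":[0,0,0.5],"rot":[0,0,0],"claw":-1},{"offset":[0,0,0],"rot":[0,0,0],"claw":-1}]'; python3 -m handwheel '[{"offset":[0,0,0.5],"rot":[0,0,0],"claw":-1},{"offset":[0,0,0],"rot":[0,0,0],"claw":-1}]'; python3 tilt.py w5.png
```

```text
clock: 11.05
position: [0.5139, 0.1859, 0.0683]
tool_rot: [-3.142, 0.0, -0.223]
force: [-1.5, -0.3, 3.8]
grip_width: -0.0001
clock: 11.25
position: [0.5138, 0.186, 0.068]
tool_rot: [-3.142, 0.0, -0.223]
force: [-3.2, 0.3, 8.0]
grip_width: -0.0003
2710
tilt 0.8708540388172935 [1.1873809  0.08093853] top z 0.12409011946372342 x 0.03724182641318117
```

The force climbs to 8 N, so the panel is on its stop. I'll lift straight out and then back towards the robot.

```bash
python3 -m handwheel '[{"offset":[-1,0,-3],"rot":[0,0,0],"claw":-1},{"offset":[-2,0,-8],"rot":[0,0,0],"claw":-1},{"offset":[0,0,-15],"rot":[0,0,0],"claw":-1},{"offset":[0,0,-20],"rot":[0,0,0],"claw":-1},{"offset":[0,0,-30],"rot":[0,0,0],"claw":-1},{"offset":[-10,0,-40],"rot":[0,0,0],"claw":-1},{"offset":[-10,0,-40],"rot":[0,0,0],"claw":-1},{"offset":[0,0,0],"rot":[0,0,0],"claw":-1},{"offset":[0,0,0],"rot":[0,0,0],"claw":-1}]'
python3 tilt.py w6.png
python3 - <<'E'
from h import *
for c in ['top','side']:
    f=imaging.grab_frame(c);save(f,c+'6.png')
    for m in ['centre_punch','nut_m12_1','bolt_m12_1']:
        for r in imaging.mark_of(m,c):
            u,v=r['uv'];print(c,m,np.round(r['uv']),round(r['conf'],2),world(f,u,v).round(3))
E
```

```text
clock: 12.2
position: [0.4916, 0.1911, 0.2251]
tool_rot: [-3.14, -0.002, -0.222]
force: [-0.1, -0.1, -0.2]
grip_width: -0.0002
472
tilt 0.8835823953878413 [1.21852704 0.08050558] top z 0.12434241578878227 x 0.03568442974854854
top nut_m12_1 [399. 271.] 0.64 [ 0.384 -0.145  0.012]
top nut_m12_1 [283. 153.] 0.46 [0.622 0.092 0.08 ]
top nut_m12_1 [378. 222.] 0.39 [ 0.488 -0.109 -0.001]
top bolt_m12_1 [406. 232.] 0.64 [ 0.465 -0.165  0.009]
top bolt_m12_1 [378. 251.] 0.49 [ 0.428 -0.108  0.   ]
side centre_punch [214. 255.] 0.54 [0.647 0.252 0.079]
side nut_m12_1 [315. 185.] 0.66 [ 0.453 -0.161  0.009]
side nut_m12_1 [291. 209.] 0.61 [0.496 0.064 0.081]
side nut_m12_1 [342. 188.] 0.53 [ 0.374 -0.163  0.004]
side nut_m12_1 [298. 194.] 0.52 [ 0.497 -0.108  0.009]
side nut_m12_1 [239. 209.] 0.51 [0.62  0.091 0.09 ]
side bolt_m12_1 [312. 185.] 0.67 [ 0.461 -0.157  0.009]
side bolt_m12_1 [322. 199.] 0.42 [ 0.428 -0.098  0.005]
```

View pics/w6.png

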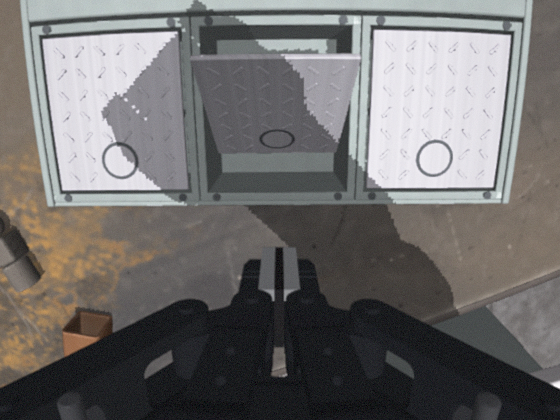

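View pics/side6.png

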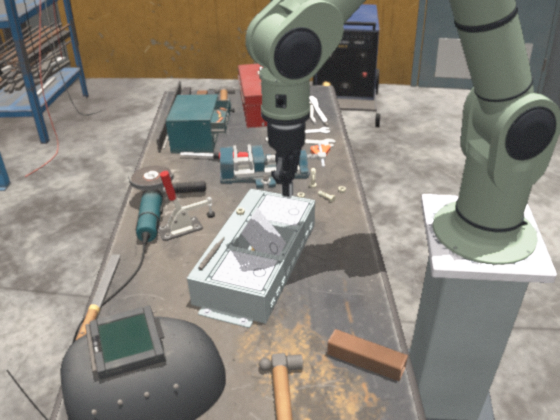

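The middle panel stands open at about 0.88 rad, with its mark at (277,139) in the wrist view. The outer panels are flush, the loose parts are where they were, and the arm is clear, so I'm handing in.

```bash
python3 -c "
from workcell import bot;print(bot.job_done())"
```

```text
the job is handed in; nothing more can be done
None
```

The middle hatch was the unlatched one. I pushed it down on its marked half to its stop, and it stayed open after I lifted the arm away.

- **Finding it:** the right-hand panel pushed back springily, about 9 N after roughly 1.5 mm, so it was latched. The middle one gave with under about 2 N. I did not press the left panel, since only one is unlatched.
- **Opening it:** the force stayed low until the stop, where the last reading before I lifted off was about 8 N. The far half was never touched.
- **Last checks, at about 12 s of the 48 s:** the middle panel's tilt measured about 0.88 rad from the wrist depth image. Both outer panels look flush, and the tool force was about zero with the gripper well clear.
- **Loose parts:** in the top view, the bolts and nuts were within about 6 mm of their first positions.
- **Checks that disagreed:** the detector missed the punch in the last top view. It did find it in the side view, about 16 mm from its first side estimate. The punch is long and thin, its pixel moved only 3 px, and the robot never went near it, so I put that down to detection scatter. The side view also gave some false nut and bolt detections, which I ignored.

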